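# Set the tweezers to the spacing marked on the rule

## Task

Set the long sprung tweezers to the stem spacing that is marked on the wooden rule, ready to lay out the next row of pressed flowers: pick them up from the table, bring the tips to just in front of the face of the rule that looks towards you, within a centimetre of it and without pressing on it, and squeeze until one tip sits at each of the two red lines, 16 mm apart. Do not jab the rule or disturb the other things on the table. Finish while still holding the tweezers there in the air, the gap steady on the lines: do not put them down or let go.

Things in the scene. Friction and masses are not known exactly. Their poses are not given: they have to be found in the camera images.
- tweezers_grip (a point): Midpoint between the two blue ribbed grips of the steel sprung tweezers, half-way up (7 mm above the table as they lie on edge; grips 14 mm tall, 45 mm long). x points along the tweezers to the tips, y to the left leg, z up. Tips 90 mm ahead (+x), joined heel 122 mm behind. At rest the grips are 33.5 mm wide over their outsides; grip them from above across y.
- tip_left (a point): Inner end of the left (+y) leg's tip, at rest 90 mm ahead and 18 mm left of the grip point, at the same height; the tip itself is 4 mm tall and 2.5 mm thick.
- tip_right (a point): Inner end of the right (-y) leg's tip, at rest 90 mm ahead and 18 mm right of the grip point.
- tweezers_leg (a joint): Closing angle of the sprung legs, rad: 0 at rest (tip gap 36 mm), 0.17 nearly shut. Tip gap in mm = 36 - 205 x value; width over the outsides of the grips, at the grip point, in mm = 33.5 - 115 x value. A 16 mm gap is 0.098: grips 22.3 mm wide, outer faces parallel, the spring pushing back with about 7.5 N.
- tweezers: The tweezers as a whole, 212 mm long, about 50 g: left leg, heel and sprung right leg; origin under the grip point, on the table when lying; same axes as the grip point.
- stand: Slotted light wood block, 64 (x) x 130 (y) x 42 mm high, fixed, front (-x) towards the robot; origin: centre of its underside. A wooden rule 180 mm long, 5 mm thick stands on edge in its front slot, along y: front face 20.5 mm before the origin, top edge 66 mm above the table, the top 24 mm showing; the block's front lip reaches 11.5 mm before that face.
- mark_left (a point): Middle of the left (+y) red line on the rule's front face, 54 mm above the table. The line is 3 mm wide and upright, the full height of the showing face, and runs over the top edge. Axes as the stand: -x points out of the face.
- mark_right (a point): Middle of the right (-y) red line, 16 mm from the left one.
- scissors: Bystander: scissors with grey-blue handles lying flat, 175 mm long along x, 85 mm wide, 10 mm high, origin near the pivot.
- clip_a: Bystander: black binder clip with wire handles, 48 x 32 x 18 mm.
- clip_b: Bystander: another black binder clip.
- copper_roll: Bystander: flat roll of copper tape, 90 mm across, 12 mm high.
- pliers: Bystander: pliers with black handles lying flat, 165 mm long.
- glue: Bystander: white glue bottle, 56 mm across, 130 mm high.
Things that resemble listed ones, but are neither listed nor needed, are in the scene too. Several things look just like the stand: the one meant starts farthest from the robot's base.

How it is judged (in metres and radians):
On the way, in this order (a step that is already met when the one before it is completed fails the run):
1. the tweezers are picked up off the table in the fingers (height (world z) of tweezers_grip above 0.035 m and contact force between tweezers and the fingers above 0.5 N), for 0.2 s.
2. the tips stand in front of the rule's two red lines, squeezed to the marked gap (distance between tip_left and tip_right between 0.0135 and 0.0185 m and x of tip_left in the frame of stand between -0.0345 and -0.019 m and y of tip_left in the frame of stand between 0.004 and 0.012 m and z of tip_left in the frame of stand between 0.043 and 0.066 m and x of tip_right in the frame of stand between -0.0345 and -0.019 m and y of tip_right in the frame of stand between -0.012 and -0.004 m and z of tip_right in the frame of stand between 0.043 and 0.066 m and contact force between tweezers and the fingers above 1 N and contact force between tweezers and stand below 3 N and height (world z) of tweezers_grip above 0.035 m), for 0.3 s.
At the end, for the whole second after the job is handed in: Tweezers held in the fingers, resting on nothing else; tip gap 16 mm (within 2.5) and still; each tip within 4 mm sideways of its red line, at most 14 mm in front of the rule's front face, at the height of its showing face, pressing on it with under 3 N (all of step 2 and velocity of joint tweezers_leg between -0.05 and 0.05 rad/s and linear speed of tweezers below 0.02 m/s); the arm keeps its last pose, push and grip.
It fails at once if a bystander is moved more than 20 mm (distance of any of scissors, clip_a, clip_b, copper_roll, pliers, glue from where it was at the start of the episode above 0.02 m).
It fails at once if the rule or its stand is jabbed with more than 10 N (contact force between stand and anything else above 10 N).
It also fails if it takes over 35 s, if anything falls off the work surface, if the arm or the gripper's body presses on something with over 40 N, if the wrist force passes 120 N, or if a joint passes its speed limit or range.

## Robot

A 6-joint arm with a two-finger parallel gripper is mounted at the origin on the work surface. World frame = base frame: x ahead of the robot, y to its left, z up, the work surface at z = 0. Lengths are in mm, angles in rad, forces in N, time in s.
With the tool pointing down it reaches from about 400 to 925 mm from the base axis. Payload 12.5 kg.
Tool frame: the origin (TCP) lies on the mounting face of the last link; the fingertips stand 190 mm ahead of it and the grasp point (between the pads) lies 171 mm ahead of it; x points along the fingers, y is the direction in which the jaws open and shut, and the axes are right-handed (so a half turn about x gives the same grasp; the last joint's range is limited). The gripper opens to 95 mm and grips with 3 to 60 N. Pads are 20 mm wide; open, the fingers measure 119 mm over their backs; the gripper's body (75 mm by 180 mm) begins 59 mm behind the grasp point.
Start: joints at [1.223, 0.491, 1.559, -0, 1.092, -0.106], TCP at [149.632, 606.824, 404.761] pointing down, gripper open.
Joint ranges: [-3.1, 3.1], [-0.84, 2.19], [0.05, 2.79], [-1.13, 4.28], [0.06, 2.93], [-2.69, 2.69]. Speed limits (rad/s): [2.22, 2.22, 2.79, 3.14, 3.14, 3.14].

## Interface

Orientations are given as [roll, pitch, yaw] about the fixed x, y, z axes, in that order (R = Rz(yaw) Ry(pitch) Rx(roll)).
In Python, from cell import env, eyes gives the robot as it stands. The module is installed in compiled form; this text tells all that it offers.
- The arm moves only by the tool jog_arm, never from a script. Its argument "deltas" is one flat list of numbers, 7 for each row, row after row: the shift along the tool's x, y, z in mm, then the turn, a rotation vector about the tool's x, y, z in rad, then the opening, from 0 (shut) to 1 (fully open). A call has 1 to 10 rows; each row shifts and turns the pose as measured when the row begins, along the tool's axes as they then stand; what a row does not reach is not made up. A row lasts 1/8 s, in which the tool goes at most 62.5 mm and 10.7 degrees, less where a joint would pass 70% of its speed; a pose out of reach is approached as far as the arm can. A call is refused whole if a number of a shift passes 62.5 or a number of a turn 0.188, either way. A call with a gripper value outside its range is refused whole. The fingers move at their own pace and stop on an object; the grip force is fixed at half the most. Time passes only in rows, so rows that do not move let the fingers close. It gives the time, the measured TCP pose, the force and the opening at its end, in the units of the state.
- env.state(): the state, without advancing time (a new reading comes with each control period).
- eyes.read_camera(name): name is "side" or "top"; returns a dict with "image" (400x640x3 uint8, red, green, blue), "fovy" (degrees; the focal length in pixels is half the picture's height over the tangent of half this angle, whatever the lens; pixels are square), "cx", "cy" (the principal point, pixels), "dist" ([k1, k2, p1, p2, k3] as OpenCV has them; the pictures are not rectified), "world_from_camera" (4x4, takes a point from camera to world coordinates). Camera axes: x right, y up, looking along -z (the intrinsics and any distortion apply to the point x, -y, -z); pixel columns grow to the right and rows downward; lengths in mm; the calibration is good to about 2 mm. A picture is of the moment at which its call begins. There is no depth.
- env.job_done(): hands the job in, once; it reports no verdict.
The state is a dict: "t": time; "joints": joint angles; "qvel": joint speeds; "tau": joint torques, N m; "eef_pos": TCP position; "tcp_rot": TCP orientation; "ft_force": force on the tool from outside, world axes, zero at the start; "moment": the same for the moment, N m; "opening": opening from 0.0 (shut) to 1.0 (fully open).
Only numpy, scipy, OpenCV 4.12 (cv2) and the standard library are available. Lean on these libraries where they do the work, as an engineer would, in place of code of your own. Each camera call takes 0.05 s, during which the arm holds its last target.

## Working session

There is one attempt and no reset: what is moved stays moved. The work goes in short steps, Python scripts to look and compute and a tool call to move; the robot and the scene stay as the last step left them, time stands still between calls to the robot, and variables do not carry over. Pictures are saved under pics/ and viewed, and the job is handed in when it is done.

Besides the shell and the picture viewer there is one more tool, called after "Call:" by a JSON object that holds its "name" and its "arguments". jog_arm: Moves the arm, as the interface text tells. Its arguments: {"type":"object","properties":{"deltas":{"type":"array","items":{"type":"number"}}},"required":["deltas"]}

```bash
ls; mkdir -p pics; python3 - <<'E'
from cell import env, eyes
import cv2, numpy as np
print(env.state())
for n in ("side","top"):
    c=eyes.read_camera(n)
    cv2.imwrite(f"pics/{n}0.png",c["image"][:,:,::-1])
    print(n,c["fovy"],c["cx"],c["cy"],c["dist"]); print(np.round(c["world_from_camera"],3).tolist())
E
```

```text
pics
{'t': 0.0, 'joints': array([ 1.22340602e+00,  4.91580936e-01,  1.55947612e+00,  1.04779711e-06,
        1.09168529e+00, -1.05574236e-01]), 'qvel': array([-1.58154340e-03,  2.72815384e-04, -7.46452489e-04, -3.98659267e-04,
       -5.07118877e-05,  1.58294812e-03]), 'tau': array([-1.21586327e-03, -6.12632203e+01, -2.58172989e+01,  6.92186574e-02,
        4.82258108e-02, -6.05621972e-05]), 'eef_pos': array([149.61644684, 606.79107246, 404.1391577 ]), 'tcp_rot': array([-1.67717884,  1.56964664, -1.91899539]), 'ft_force': array([0.33862057, 0.24019934, 0.29084823]), 'moment': array([0.00640482, 0.02849053, 0.0509629 ]), 'opening': 1.0030227634758406}
side 54.992447057484775 311.34843209910457 199.70755089053037 [-0.07260567  0.          0.          0.          0.        ]
[[0.994, 0.078, -0.081, 386.778], [-0.113, 0.699, -0.706, -809.771], [0.001, 0.71, 0.704, 889.36], [0.0, 0.0, 0.0, 1.0]]
top 43.87037451801669 325.3980092478412 194.67690702636742 [0.01692492 0.         0.         0.         0.        ]
[[0.041, 0.978, -0.204, 202.758], [-0.999, 0.04, -0.01, 1.902], [-0.002, 0.205, 0.979, 1415.341], [0.0, 0.0, 0.0, 1.0]]
```

View pics/top0.png

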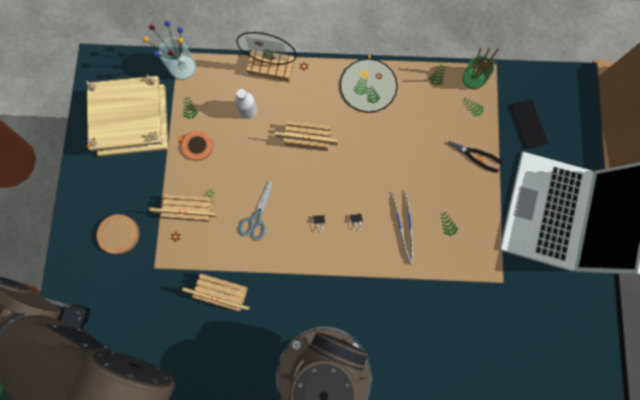

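View pics/side0.png

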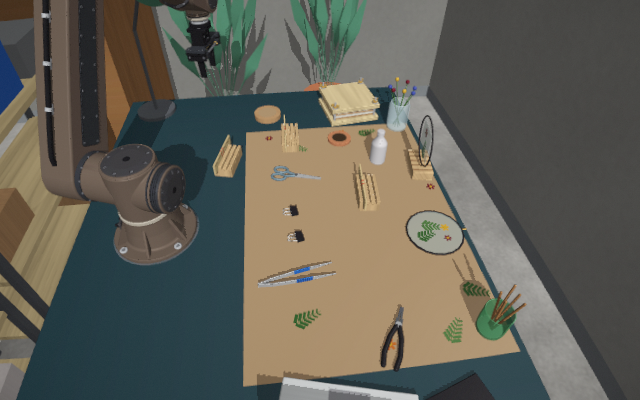

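```bash
cat > h.py <<'E'
import numpy as np, cv2
from cell import env, eyes
def cam(n):
    c=eyes.read_camera(n); f=200/np.tan(np.radians(c["fovy"]/2))
    c["K"]=np.array([[f,0,c["cx"]],[0,f,c["cy"]],[0,0,1]]); c["d"]=np.array(c["dist"],float); c["T"]=np.array(c["world_from_camera"]); return c
def ray(c,px):
    u=cv2.undistortPoints(np.array(px,float).reshape(-1,1,2),c["K"],c["d"]).reshape(-1,2)
    d=np.c_[u[:,0],-u[:,1],-np.ones(len(u))]@c["T"][:3,:3].T
    return c["T"][:3,3],d
def onz(c,px,z):
    o,d=ray(c,px); return o+d*((z-o[2])/d[:,2])[:,None]
def proj(c,P):
    P=np.atleast_2d(np.array(P,float)); q=(P-c["T"][:3,3])@c["T"][:3,:3]; q=q*[1,-1,-1]
    return cv2.projectPoints(q.reshape(-1,1,3),np.zeros(3),np.zeros(3),c["K"],c["d"])[0].reshape(-1,2)
def tri(c1,p1,c2,p2):
    o1,d1=ray(c1,[p1]);o2,d2=ray(c2,[p2]);d1=d1[0];d2=d2[0]
    s=np.linalg.lstsq(np.c_[d1,-d2],o2-o1,rcond=None)[0]
    a=o1+s[0]*d1;b=o2+s[1]*d2; return (a+b)/2,np.linalg.norm(a-b)
def crop(c,x0,y0,x1,y1,k,name):
    im=cv2.resize(c["image"][y0:y1,x0:x1,::-1],None,fx=k,fy=k,interpolation=cv2.INTER_CUBIC); cv2.imwrite("pics/"+name,im)
E
python3 - <<'E'
from h import *
t=cam("top");s=cam("side")
np.savez("c0.npz",t=t["image"],s=s["image"])
a=t["image"][:,:,::-1]
def cr(im,x0,y0,w,h,k): return cv2.resize(im[y0:y0+h,x0:x0+w],None,fx=k,fy=k,interpolation=cv2.INTER_CUBIC)
W=np.vstack([np.hstack([cr(a,225,25,100,72,4),cr(a,245,105,100,72,4)]),np.hstack([cr(a,140,175,100,72,4),cr(a,170,255,100,72,4)])]);cv2.imwrite("pics/stands_top.png",W)
b=s["image"][:,:,::-1]
W=np.vstack([np.hstack([cr(b,385,110,80,72,5),cr(b,330,150,80,72,5)])]);cv2.imwrite("pics/stands_side.png",W)
cv2.imwrite("pics/tw_top.png",cr(a,370,180,70,90,6))
cv2.imwrite("pics/tw_side.png",cr(b,245,250,110,50,7))
E
```

```text
(no output)
```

View pics/stands_top.png

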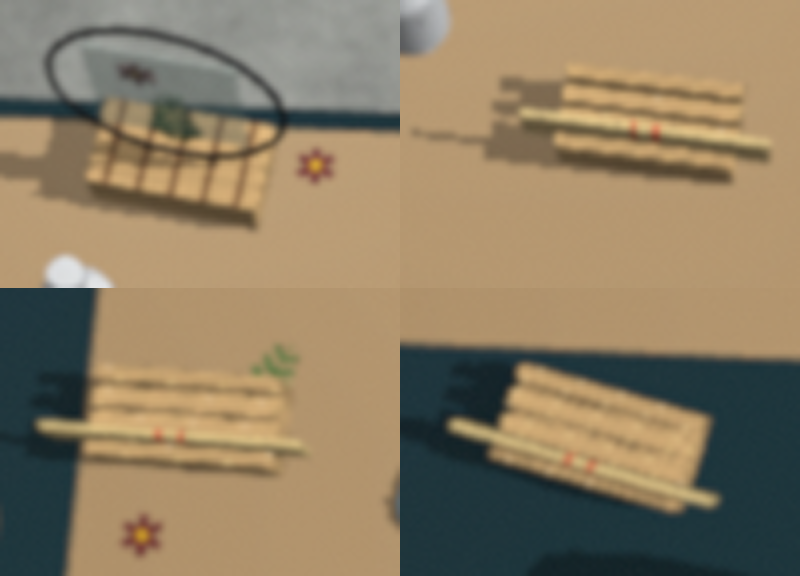

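View pics/stands_side.png

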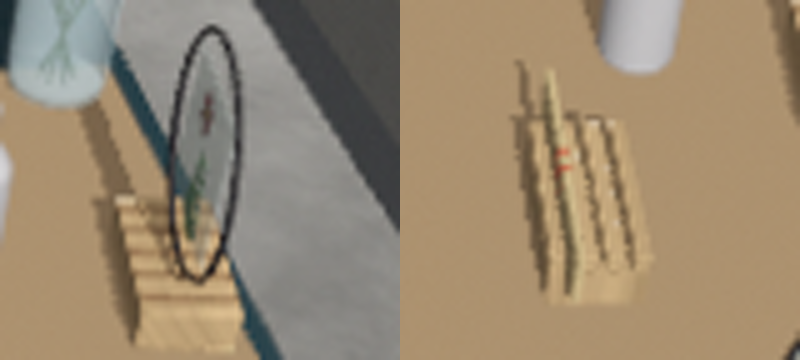

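View pics/tw_top.png

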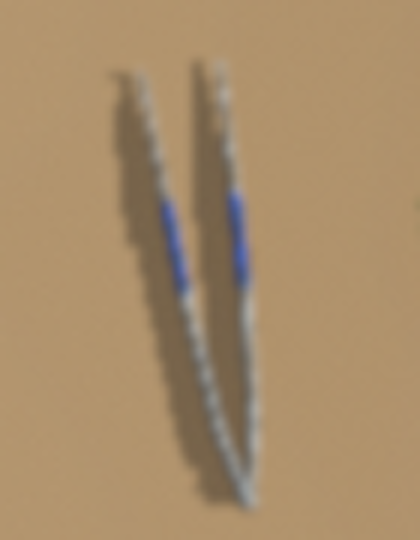

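View pics/tw_side.png

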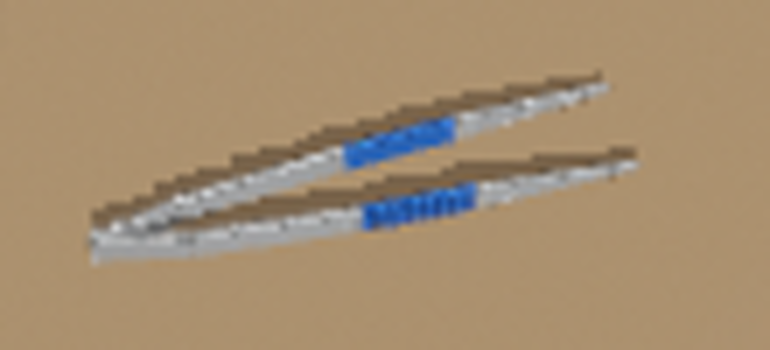

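```bash
python3 - <<'E'
from h import *
t=cam("top");s=cam("side")
def comps(im,m,mn=3):
    n,l,st,ce=cv2.connectedComponentsWithStats(m.astype(np.uint8),connectivity=8)
    return [(st[i,4],ce[i].round(2).tolist(),st[i,:4].tolist()) for i in range(1,n) if st[i,4]>=mn]
for n,c in(("top",t),("side",s)):
    I=c["image"].astype(int);R,G,B=I[...,0],I[...,1],I[...,2]
    box=(380,180,420,270) if n=="top" else (250,255,345,290)
    m=np.zeros(R.shape,bool);m[box[1]:box[3],box[0]:box[2]]=True
    print(n,"blue",comps(I,m&(B>R+40)&(B>G+20)))
    m[:]=False
    for b in ((245,105,345,177),(140,175,240,247),(170,255,270,327)) if n=="top" else ((345,150,400,222),(270,110,310,155),(205,130,250,180)): m[b[1]:b[3],b[0]:b[2]]=True
    rr=(R-(G+B)/2); print(n,"red",comps(I,m&(R>G+55)&(G<150),2))
E
```

```text
top blue [(np.int32(20), [409.25, 219.3], [408, 213, 3, 14]), (np.int32(19), [398.68, 220.63], [397, 215, 4, 13])]
top red [(np.int32(4), [308.5, 137.5], [308, 137, 2, 2]), (np.int32(2), [179.0, 211.5], [179, 211, 1, 2]), (np.int32(2), [185.0, 211.5], [185, 211, 1, 2]), (np.int32(5), [211.6, 297.2], [211, 296, 2, 3]), (np.int32(5), [217.4, 298.8], [217, 298, 2, 3])]
side blue [(np.int32(59), [301.31, 269.83], [294, 267, 16, 7]), (np.int32(58), [304.53, 278.93], [297, 276, 16, 7])]
side red [(np.int32(3), [270.0, 138.0], [270, 137, 1, 3]), (np.int32(2), [362.5, 180.0], [362, 180, 2, 1]), (np.int32(2), [362.5, 183.0], [362, 183, 2, 1])]
```

```bash
python3 - <<'E'
from h import *
t=cam("top");s=cam("side")
def red(c,b):
    I=c["image"].astype(float)[b[1]:b[3],b[0]:b[2]];w=I[...,0]-I[...,1]
    w=w-np.median(w);w[w<12]=0;return w
w=red(t,(296,130,316,146));np.set_printoptions(linewidth=200);print(w.round().astype(int))
w=red(s,(354,172,372,192));print(w.round().astype(int))
# rule: brightness/yellow profile
I=t["image"].astype(int)
for x in range(272,342,6): print(x,[tuple(I[y,x]) [0:3:1].__class__ and (y,int(I[y,x].sum()),int(I[y,x,0]-I[y,x,2])) for y in range(126,150)][0:24:1] if x in(284,326) else '')
crop(t,268,118,342,158,10,"A_top.png");crop(s,345,155,395,217,9,"A_side.png")
E
```

```text
[[ 0  0  0  0  0  0  0  0  0  0  0  0  0  0  0  0  0  0  0  0]
 [ 0  0  0  0  0  0  0  0  0  0  0  0  0  0  0  0  0  0  0  0]
 [ 0  0  0  0  0  0  0  0  0  0  0  0  0  0  0  0  0  0  0  0]
 [ 0  0  0  0  0  0  0  0  0  0  0  0  0  0  0  0  0  0  0  0]
 [ 0  0  0  0  0  0  0  0  0  0  0  0  0  0  0  0  0  0  0  0]
 [ 0  0  0  0  0  0 15 26 14  0  0  0 14 14  0  0  0  0  0  0]
 [ 0  0  0  0  0  0 17 32 13  0  0 12 33 35 14  0  0  0  0  0]
 [ 0  0  0  0  0  0  0 23  0  0  0 12 44 43 12  0  0  0  0  0]
 [ 0  0  0  0  0  0  0  0  0  0  0  0 32 31  0  0  0  0  0  0]
 [ 0  0  0  0  0  0  0  0  0  0  0  0 14 15  0  0  0  0  0  0]
 [ 0  0  0  0  0  0  0  0  0  0  0  0  0  0  0  0  0  0  0  0]
 [ 0  0  0  0  0  0  0  0  0  0  0  0  0  0  0  0  0  0  0  0]
 [ 0  0  0  0  0  0  0  0  0  0  0  0  0  0  0  0  0  0  0  0]
 [ 0  0  0  0  0  0  0  0  0  0  0  0  0  0  0  0  0  0  0  0]
 [ 0  0  0  0  0  0  0  0  0  0  0  0  0  0  0  0  0  0  0  0]
 [ 0  0  0  0  0  0  0  0  0  0  0  0  0  0  0  0  0  0  0  0]]
[[ 0  0  0  0  0  0  0  0  0  0  0  0  0  0  0  0  0  0]
 [ 0  0  0  0  0  0  0  0  0  0  0
[... 1176 characters left out ...]
 (133, 506, 78), (134, 507, 78), (135, 388, 59), (136, 267, 41), (137, 283, 49), (138, 386, 69), (139, 456, 81), (140, 451, 80), (141, 367, 63), (142, 281, 47), (143, 257, 41), (144, 262, 41), (145, 281, 43), (146, 342, 52), (147, 411, 63), (148, 442, 68), (149, 445, 70)]
290 
296 
302 
308 
314 
320 
326 [(126, 476, 83), (127, 482, 87), (128, 454, 82), (129, 363, 66), (130, 350, 64), (131, 446, 81), (132, 494, 90), (133, 501, 91), (134, 468, 84), (135, 370, 67), (136, 364, 63), (137, 472, 79), (138, 535, 87), (139, 524, 82), (140, 418, 63), (141, 287, 44), (142, 255, 42), (143, 332, 60), (144, 427, 77), (145, 458, 83), (146, 419, 77), (147, 326, 60), (148, 259, 46), (149, 236, 41)]
332 
338
```

View pics/A_top.png

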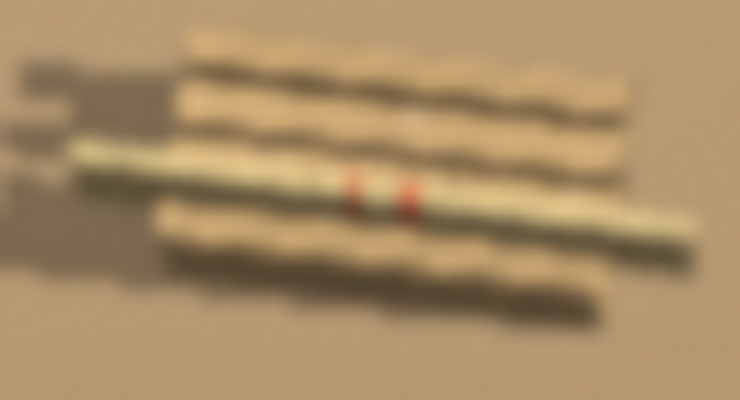

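View pics/A_side.png

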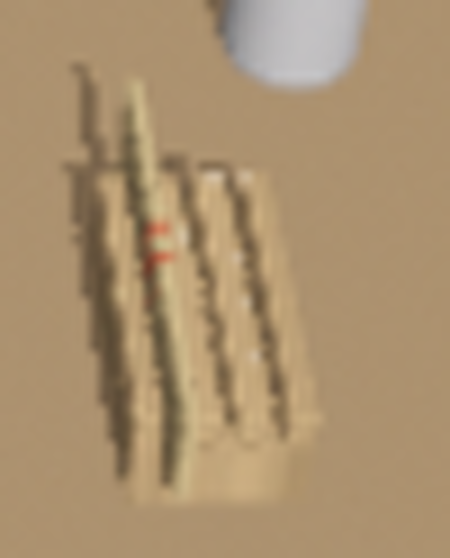

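```bash
python3 - <<'E'
from h import *
t=cam("top");s=cam("side")
L,R=onz(t,[(274.9,132.7),(337.0,140.7)],66)
print("rule ends",L,R,np.linalg.norm(L-R),"yaw",np.degrees(np.arctan2(-(L-R)[0],(L-R)[1])))
print("mid",(L+R)/2)
# top-edge ridge fit
I=t["image"].astype(float);pts=[]
for x in list(range(278,300))+list(range(313,335)):
    yc=132.7+(x-274.9)*(8/62.1); ys=np.arange(int(round(yc))-2,int(round(yc))+3)
    v=I[ys,x].sum(1); w=v-v.min(); w=w**2; pts.append((x,(w*ys).sum()/w.sum()))
pts=np.array(pts);W=onz(t,pts,66)
p=np.polyfit(W[:,1],W[:,0],1);print("ridge x=%.4f*y+%.2f"%tuple(p),"yaw",np.degrees(-np.arctan(p[0])),"res",np.std(W[:,0]-np.polyval(p,W[:,1])))
ml,mr=onz(t,[(303.0,136.0),(308.5,136.8)],64);print("marks top",ml,mr,np.linalg.norm(ml-mr))
a=onz(s,[(362.6,180.0),(362.7,183.1)],66);print("marks side",a)
print(tri(t,(303,135.8),s,(362.5,180)),tri(t,(308.5,136.5),s,(362.5,183.1)))
# block back corners
for nm,px in(("A",(303,136)),("B",(187,208)),("C",(218,292)),("rack",(270,65))):
    q=onz(t,[px],42)[0];print(nm,q,np.hypot(q[0],q[1]))
g=onz(t,[(409.25,219.3),(398.68,220.63)],14);print("grips top@14",g,g.mean(0),np.linalg.norm(g[0]-g[1]))
for pt,ps in(((409.25,219.3),(304.53,278.93)),((398.68,220.63),(301.31,269.83))): print(tri(t,pt,s,ps))
ge=onz(s,[(304.53,278.93),(301.31,269.83)],8);print("side@8",ge,ge.mean(0))
# tips and heel from crops
tt=onz(t,[(370+142/6-.4,180+78/6-.4),(370+222/6-.4,180+65/6-.4),(370+250/6-.4,180+503/6-.4)],8);print("top tips L,R,heel",tt)
ss=onz(s,[(245+606/7-.4,250+88/7-.4),(245+634/7-.4,250+165/7-.4),(245+95/7-.4,250+245/7-.4)],7);print("side",ss)
for q in(tt,ss):
    m=(q[0]+q[1])/2; d=m-q[2]; print("yaw",np.arctan2(d[1],d[0]),np.linalg.norm(d),"grip", m-d/np.linalg.norm(d)*90)
E
```

```text
rule ends [658.94480322 167.53771502  66.        ] [642.33129289 -10.13331502  66.        ] 178.4460804858802 yaw -5.3420312561916345
mid [650.63804805  78.7022      66.        ]
ridge x=0.0889*y+645.71 yaw -5.079306284701031 res 0.5000151909267747
marks top [653.04268352  87.16749031  64.        ] [651.29607868  71.39179614  64.        ] 15.872087288238994
marks side [[655.44873397  87.1192362   66.        ]
 [652.68969658  72.51475186  66.        ]]
(array([654.14894753,  87.11774109,  65.70298271]), np.float64(2.0459881193236042)) (array([651.41830139,  71.28013244,  67.1341677 ]), np.float64(0.5142932462227059))
A [660.37337176  88.55562595  42.        ] 666.2845405781445
B [435.54746706 403.22686134  42.        ] 593.5431726192415
C [208.33393317 296.45062674  42.        ] 362.3341024633531
rack [877.89892925 198.08249432  42.        ] 899.9684464057607
grips top@14 [[ 433.48492479 -224.89143064   14.        ]
 [ 428.41449485 -194.85977556   14.        ]] [ 430.94970982 -209.8756031    14.        ] 30.456683446781092
(array([ 435.07423122, -225.9318897 ,    7.25443926]), np.float64(0.952951069972329))
(array([ 429.5410042 , -195.71253637,    7.82185566]), np.float64(0.26228155513633084))
side@8 [[ 435.5043597  -226.31904497    8.        ]
 [ 429.66192974 -195.80660768    8.        ]] [ 432.58314472 -211.06282633    8.        ]
top tips L,R,heel [[ 510.79476397 -179.16157195    8.        ]
 [ 518.78778422 -217.64506094    8.        ]
 [ 309.24024682 -232.28772169    8.        ]]
side [[ 515.48694821 -178.71412332    7.        ]
 [ 520.91620052 -216.53728418    7.        ]
 [ 310.31615377 -229.99432552    7.        ]]
yaw 0.16337736254600702 208.32517306864997 grip [ 425.98975202 -213.0419529     8.        ]
yaw 0.1544638520076751 210.39029391259967 grip [ 429.27310003 -211.47223586    7.        ]
```

```bash
cat >> h.py <<'E'
from scipy.spatial.transform import Rotation as Ro
def Rtool(st=None):
    st=st or env.state(); return Ro.from_euler("xyz",st["tcp_rot"]).as_matrix()
def Rdown(yaw,flip=False): # jaw axis (tool y) at world direction yaw+90deg, tool x down
    y=np.array([-np.sin(yaw),np.cos(yaw),0]); y=-y if flip else y
    x=np.array([0,0,-1.]); return np.c_[x,y,np.cross(x,y)]
def delta(p,R):
    st=env.state(); A=Rtool(st)
    return A.T@(np.array(p)-st["eef_pos"]), Ro.from_matrix(A.T@R).as_rotvec()
E
python3 - <<'E'
from h import *
st=env.state();np.set_printoptions(precision=3,suppress=True)
print(Rtool())
for f in(0,1):
  print(delta([431,-210.5,300],Rdown(0.17,f)))
  print(delta([560,79,300],Rdown(-0.09,f)))
print(delta([480,250,400],Rdown(0.17,0)))
E
```

```text
[[ 0.     0.239  0.971]
 [ 0.     0.971 -0.239]
 [-1.     0.     0.   ]]
(array([ 104.721, -726.192,  468.848]), array([-0.412,  0.   , -0.   ]))
(array([ 104.733, -414.227,  524.789]), array([-0.152,  0.   , -0.   ]))
(array([ 104.721, -726.192,  468.848]), array([ 2.73, -0.  , -0.  ]))
(array([ 104.733, -414.227,  524.789]), array([ 2.99, -0.  , -0.  ]))
(array([   4.735, -267.349,  406.18 ]), array([-0.412,  0.   , -0.   ]))
```

Call:
{"name": "jog_arm", "arguments": {"deltas": [0, -30, 45, 0, 0, 0, 1, 0, -30, 45, 0, 0, 0, 1, 0, -30, 45, 0, 0, 0, 1, 0, -30, 45, 0, 0, 0, 1, 0, -30, 45, 0, 0, 0, 1, 0, -30, 45, 0, 0, 0, 1, 0, -30, 45, 0, 0, 0, 1, 0, -30, 45, 0, 0, 0, 1, 0, -30, 45, 0, 0, 0, 1, 0, -50, 0, -0.05, 0, 0, 1]}}

```text
t: 1.75
eef_pos: [476.5, 189.0, 404.9]
tcp_rot: [0.787, 1.566, 0.601]
ft_force: [-0.5, -0.7, -0.6]
opening: 1.005
```

```bash
python3 - <<'E'
from h import *
st=env.state();np.set_printoptions(precision=3,suppress=True)
print(st["t"],st["eef_pos"],st["joints"],delta([431,-210.5,300],Rdown(0.17)))
E
```

```text
1.75 [476.48  189.002 404.871] [ 0.248  0.331  1.831  0.002  0.975 -1.138] (array([ 103.618, -401.38 ,   28.735]), array([-0.356,  0.004, -0.003]))
```

Call:
{"name": "jog_arm", "arguments": {"deltas": [8, -50, 0, -0.045, 0, 0, 1, 8, -50, 0, -0.045, 0, 0, 1, 8, -50, -2, -0.045, 0, 0, 1, 8, -50, -4, -0.045, 0, 0, 1, 8, -50, -6, -0.045, 0, 0, 1, 8, -50, -8, -0.045, 0, 0, 1, 8, -50, -10, -0.045, 0, 0, 1, 8, -40, -12, -0.04, 0, 0, 1]}}

```text
t: 2.75
eef_pos: [421.6, -214.2, 339.6]
tcp_rot: [-0.057, 1.561, 0.125]
ft_force: [0.2, -0.4, -0.6]
opening: 1.001
```

```bash
python3 - <<'E'
from h import *
st=env.state();np.set_printoptions(precision=3,suppress=True)
print(st["t"],st["eef_pos"],st["joints"],delta([431,-210.5,260],Rdown(0.17)))
c=cam("side");crop(c,180,170,400,320,3.5,"s1.png")
E
```

```text
2.75 [ 421.622 -214.193  339.604] [-0.611  0.366  1.998  0.01   0.77  -2.37 ] (array([79.698,  1.987,  9.09 ]), array([0.011, 0.01 , 0.001]))
```

View pics/s1.png

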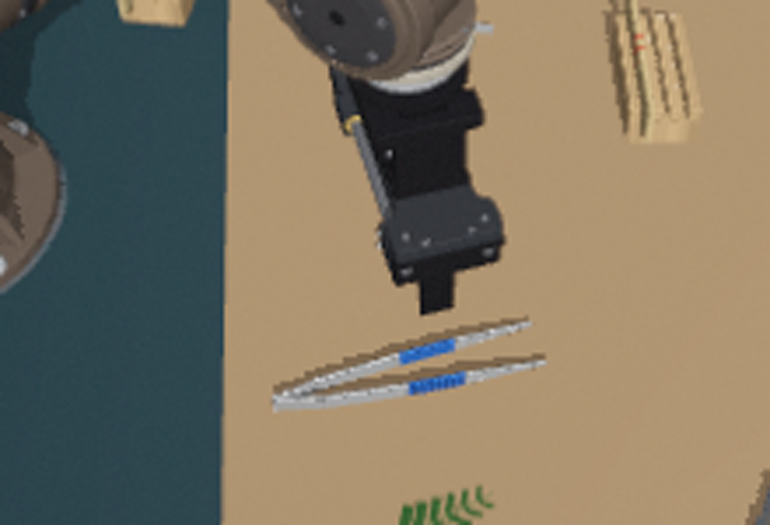

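Call:
{"name": "jog_arm", "arguments": {"deltas": [26, 1, 4, 0.01, 0.01, 0, 1, 26, 1, 4, 0, 0, 0, 1, 26, 0, 1, 0, 0, 0, 1, 0, 0, 0, 0, 0, 0, 1]}}

```text
t: 3.3
eef_pos: [430.2, -216.1, 259.2]
tcp_rot: [-1.265, 1.568, -1.097]
ft_force: [-0.5, 0.1, 1.4]
opening: 1.002
```

```bash
python3 - <<'E'
from h import *
st=env.state();np.set_printoptions(precision=3,suppress=True)
print(st["t"],st["eef_pos"],st["joints"],delta([431,-210.5,215],Rdown(0.17)))
c=cam("side");crop(c,240,200,360,300,6.5,"s2.png")
R=Rtool();e=st["eef_pos"]; t=cam("top");crop(t,340,160,460,280,5,"t2.png")
for yy in(-47.5,47.5): print(proj(c,e+R@[190,yy,0]))
E
```

```text
3.3 [ 430.177 -216.122  259.233] [-0.603  0.512  2.049 -0.003  0.578 -2.339] (array([44.219,  5.528,  1.714]), array([-0.002,  0.001,  0.003]))
[[306.967 277.567]]
[[297.438 248.979]]
```

View pics/s2.png

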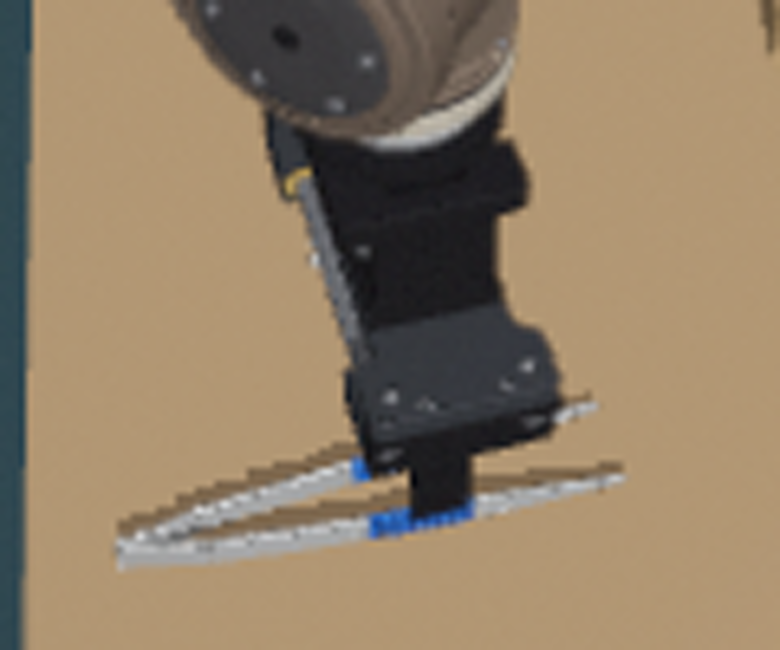

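View pics/t2.png

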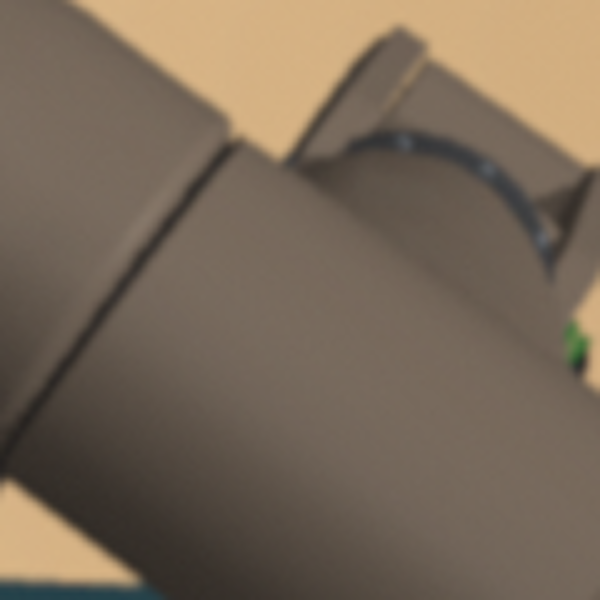

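Call:
{"name": "jog_arm", "arguments": {"deltas": [20, 3, 1, 0, 0, 0, 1, 20, 3, 1, 0, 0, 0, 1, 5, 0, 0, 0, 0, 0, 1, 0, 0, 0, 0, 0, 0, 1]}}

```text
t: 3.9
eef_pos: [432.6, -210.7, 219.6]
tcp_rot: [-0.868, 1.557, -0.699]
ft_force: [-0.6, -0.3, 0.1]
opening: 1.0
```

```bash
python3 - <<'E'
from h import *
st=env.state();np.set_printoptions(precision=3,suppress=True)
print(st["t"],st["eef_pos"],st["joints"],delta([432,-210.5,193],Rdown(0.17)))
E
```

```text
3.9 [ 432.639 -210.677  219.625] [-0.59   0.585  2.077 -0.003  0.466 -2.327] (array([26.614,  0.56 , -0.836]), array([-0.001,  0.009,  0.01 ]))
```

Call:
{"name": "jog_arm", "arguments": {"deltas": [13, 0, 0, 0, 0.009, 0.01, 1, 12, 0, -1, 0, 0, 0, 1, 0, 0, 0, 0, 0, 0, 1]}}

```text
t: 4.28
eef_pos: [431.9, -211.3, 194.3]
tcp_rot: [-0.97, 1.569, -0.802]
ft_force: [-0.3, 0.3, 0.3]
opening: 1.002
```

```bash
python3 - <<'E'
from h import *
st=env.state();np.set_printoptions(precision=3,suppress=True)
print(st["t"],st["eef_pos"],st["joints"],delta([432,-210.5,193],Rdown(0.17)))
c=cam("side");crop(c,240,200,360,300,6.5,"s3.png")
E
```

```text
4.275 [ 431.944 -211.291  194.313] [-0.592  0.635  2.087 -0.001  0.418 -2.331] (array([1.312, 0.772, 0.187]), array([-0.002,  0.001,  0.001]))
```

View pics/s3.png

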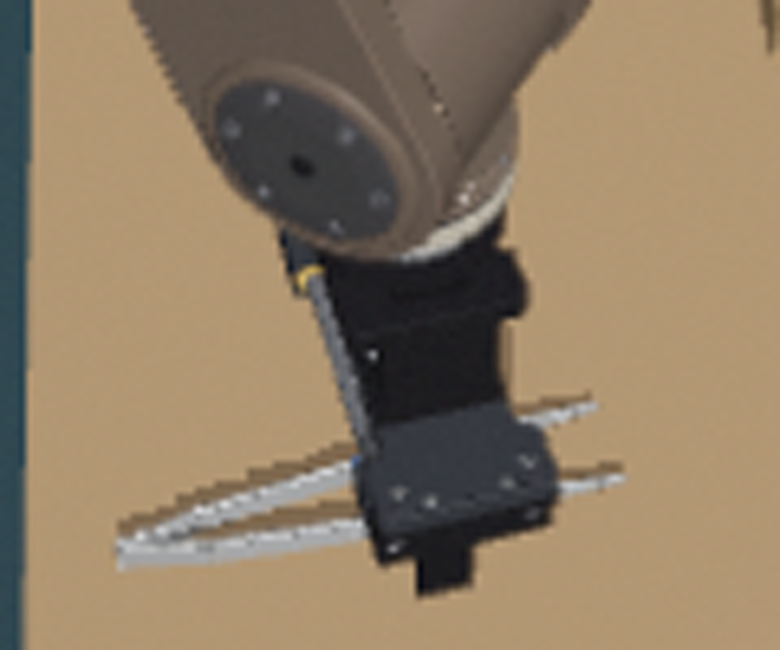

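Call:
{"name": "jog_arm", "arguments": {"deltas": [1.5, 1, 0, 0, 0, 0, 0.4, 0, 0, 0, 0, 0, 0, 0.3, 0, 0, 0, 0, 0, 0, 0.24, 0, 0, 0, 0, 0, 0, 0.24, 0, 0, 0, 0, 0, 0, 0.24, 0, 0, 0, 0, 0, 0, 0.24]}}

```text
t: 5.08
eef_pos: [432.0, -210.3, 193.7]
tcp_rot: [-0.875, 1.568, -0.707]
ft_force: [-0.5, 0.3, 0.4]
opening: 0.424
```

```bash
python3 - <<'E'
from h import *
st=env.state();np.set_printoptions(precision=3,suppress=True)
print(st["t"],st["eef_pos"],st["opening"],st["ft_force"],delta([432,-210.5,193],Rdown(0.17)))
c=cam("side");crop(c,240,200,360,300,6.5,"s4.png")
E
```

```text
5.075 [ 431.993 -210.335  193.653] 0.42416451220729806 [-0.475  0.255  0.442] (array([ 0.654, -0.163, -0.022]), array([-0.001,  0.002,  0.002]))
```

View pics/s4.png

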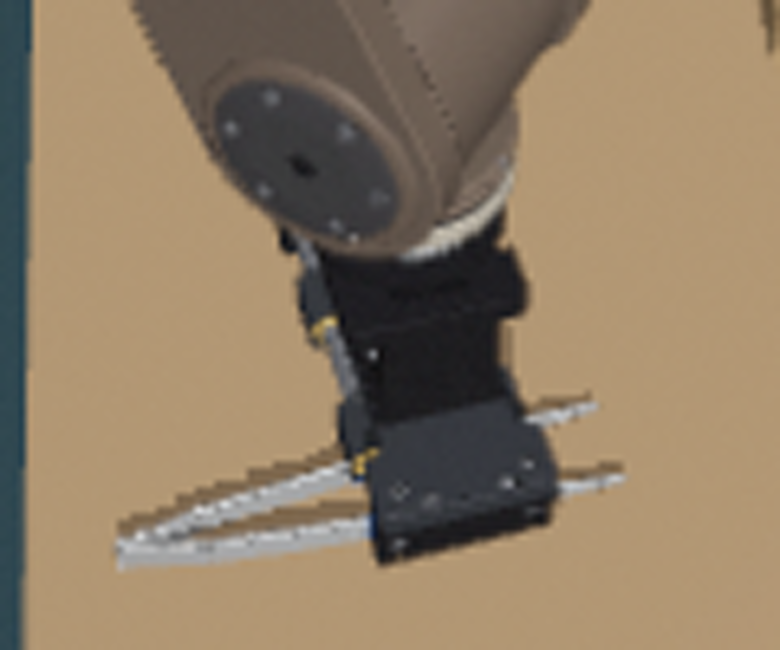

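Call:
{"name": "jog_arm", "arguments": {"deltas": [0, 0, 0, 0, 0, 0, 0.24, 0, 0, 0, 0, 0, 0, 0.24, 0, 0, 0, 0, 0, 0, 0.24, 0, 0, 0, 0, 0, 0, 0.24, 0, 0, 0, 0, 0, 0, 0.24]}}

```text
t: 5.75
eef_pos: [432.0, -210.4, 193.7]
tcp_rot: [-0.872, 1.567, -0.703]
ft_force: [0.9, -0.7, 0.2]
opening: 0.241
```

```bash
python3 - <<'E'
from h import *
st=env.state();np.set_printoptions(precision=3,suppress=True)
print(st["t"],st["eef_pos"],st["opening"],st["ft_force"],delta([432,-210.5,193],Rdown(0.17)))
c=cam("side");crop(c,240,200,360,300,6.5,"s5.png")
E
```

```text
5.75 [ 432.04  -210.403  193.67 ] 0.2411847590615877 [ 0.903 -0.699  0.226] (array([ 0.67 , -0.088, -0.057]), array([-0.001,  0.002,  0.003]))
```

View pics/s5.png

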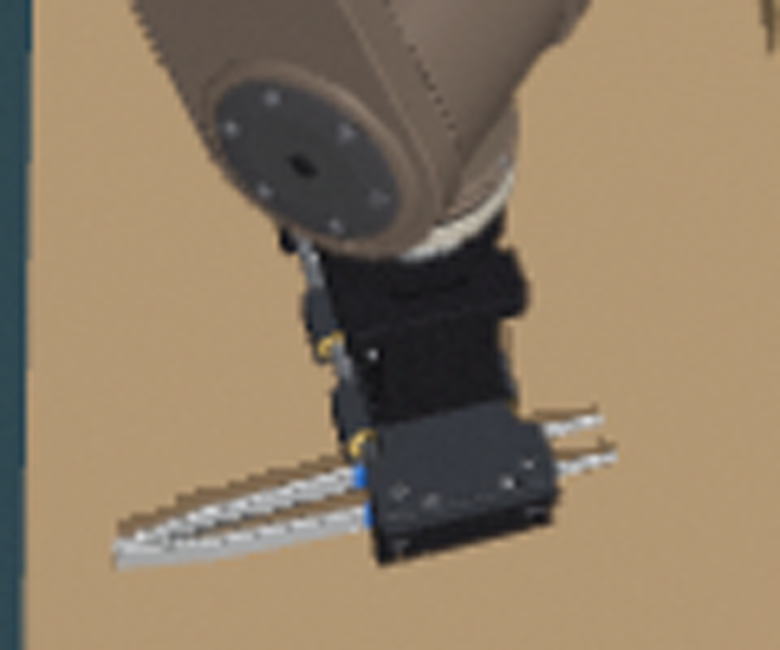

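Call:
{"name": "jog_arm", "arguments": {"deltas": [-5, 0, 0, 0, 0, 0, 0.235, -15, 0, 0, 0, 0, 0, 0.235, -25, 0, 0, 0, 0, 0, 0.235, -30, 0, 0, 0, 0, 0, 0.235, -25, 0, 0, 0, 0, 0, 0.235, -10, 0, 0, 0, 0, 0, 0.235, 0, 0, 0, 0, 0, 0, 0.235]}}

```text
t: 6.68
eef_pos: [431.1, -209.7, 311.1]
tcp_rot: [-0.831, 1.566, -0.662]
ft_force: [0.1, 0.5, -0.1]
opening: 0.231
```

```bash
python3 - <<'E'
from h import *
st=env.state();np.set_printoptions(precision=3,suppress=True)
print(st["t"],st["eef_pos"],st["opening"],st["ft_force"],st["joints"],delta([520,79,290],Rdown(-0.09)))
c=cam("side");crop(c,240,170,360,270,6.5,"s6.png")
e=st["eef_pos"];R=Rtool(st);z=-R[:,2]
# expected tips/heel if grip point is at tool (186,0,0)
f=np.array([np.cos(.17),np.sin(.17),0]);l=np.array([-f[1],f[0],0]);g=e+R@[186,0,0]
for n,P in(("L",g+90*f+8*l),("R",g+90*f-8*l),("heel",g-122*f)):
    p=proj(c,P)[0];print(n,P,p,(p-[240,170])*6.5)
E
```

```text
6.675 [ 431.136 -209.664  311.058] 0.2312918213810387 [ 0.065  0.512 -0.104] [-0.59   0.42   2.012 -0.001  0.706 -2.329] (array([ 20.557, 269.734, 135.971]), array([0.259, 0.004, 0.003]))
L [ 519.169 -187.086  125.06 ] [334.822 237.434] [616.344 438.322]
R [ 521.876 -202.855  125.06 ] [336.833 242.095] [629.414 468.616]
heel [ 311.579 -230.837  125.06 ] [253.96  258.341] [ 90.741 574.219]
```

View pics/s6.png

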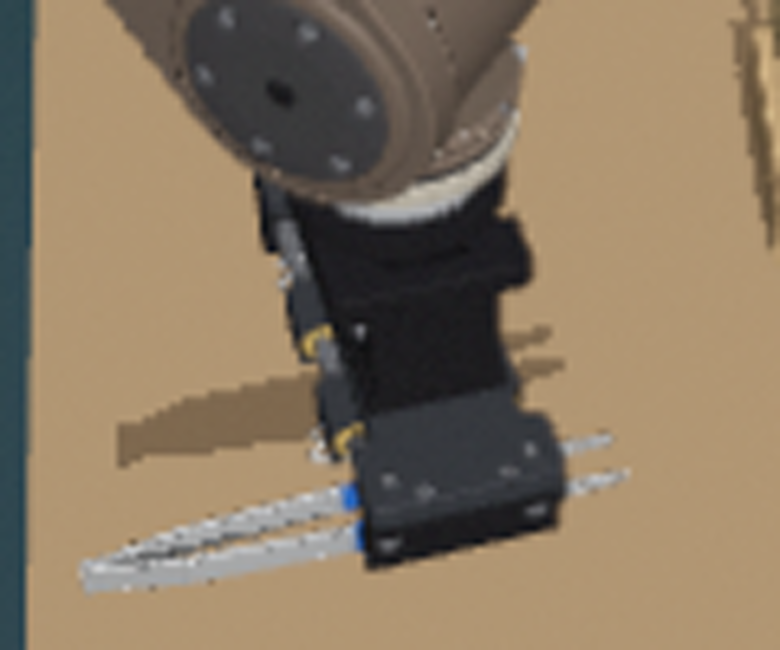

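Call:
{"name": "jog_arm", "arguments": {"deltas": [2, 20, 6, 0.02, 0, 0, 0.235, 2, 37, 12, 0.035, 0, 0, 0.235, 3, 45, 14, 0.038, 0, 0, 0.235, 3, 45, 14, 0.038, 0, 0, 0.235, 3, 45, 14, 0.038, 0, 0, 0.235, 3, 45, 14, 0.038, 0, 0, 0.235, 2, 37, 12, 0.035, 0, 0, 0.235, 2, 20, 6, 0.02, 0, 0, 0.235, 0, 0, 0, 0, 0, 0, 0.235]}}

```text
t: 7.85
eef_pos: [509.4, 96.7, 280.4]
tcp_rot: [-2.989, 1.56, -3.093]
ft_force: [-0.4, -0.5, -0.2]
opening: 0.233
```

```bash
python3 - <<'E'
from h import *
st=env.state();np.set_printoptions(precision=3,suppress=True)
print(st["t"],st["eef_pos"],st["opening"],st["ft_force"],st["joints"],delta([513.5,91.8,290],Rdown(-0.09)))
c=cam("side");crop(c,270,110,400,220,6,"s7.png")
E
```

```text
7.85 [509.375  96.709 280.381] 0.23348527074922365 [-0.439 -0.502 -0.2  ] [ 0.06   0.514  1.943  0.     0.696 -1.407] (array([-9.66 , -4.47 ,  4.509]), array([-0.014, -0.011,  0.002]))
```

View pics/s7.png

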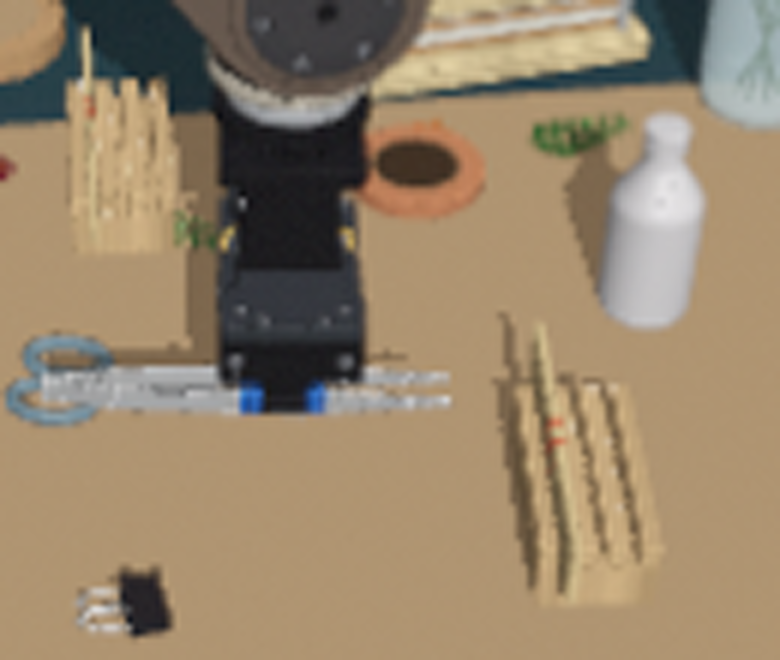

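Call:
{"name": "jog_arm", "arguments": {"deltas": [10, -2, 2, -0.014, -0.011, 0, 0.235, 15, -2, 2, 0, 0, 0, 0.235, 10, -0.5, 0.5, 0, 0, 0, 0.235, 3, 0, 0, 0, 0, 0, 0.235, 0, 0, 0, 0, 0, 0, 0.235]}}

```text
t: 8.52
eef_pos: [512.7, 88.1, 238.6]
tcp_rot: [-2.326, 1.568, -2.418]
ft_force: [0.1, -0.3, -0.4]
opening: 0.234
```

```bash
python3 - <<'E'
from h import *
st=env.state();np.set_printoptions(precision=3,suppress=True)
print(st["t"],st["eef_pos"],st["opening"],st["ft_force"],delta([513.5,91.8,241.6],Rdown(-0.09)))
c=cam("side");crop(c,300,130,400,210,8,"s8.png")
t=cam("top");crop(t,260,105,360,180,8,"t8.png")
a=np.array([np.cos(.09),-np.sin(.09),0]);l=np.array([-a[1],a[0],0]);g=st["eef_pos"]+Rtool(st)@[186.6,0,0]
for n,P in(("L",g+90*a+9.2*l),("R",g+90*a-9.2*l)): print(n,P,(proj(c,P)[0]-[300,130]+.5)*8,(proj(t,P)[0]-[260,105]+.5)*8)
E
```

```text
8.525 [512.721  88.061 238.554] 0.2339584794302716 [ 0.114 -0.274 -0.439] (array([-3.055,  3.788,  0.426]), array([-0.002, -0.002,  0.002]))
L [602.763  88.764  51.955] [372.789 436.814] [338.01  397.177]
R [601.109  70.438  51.955] [376.812 467.869] [389.109 403.649]
```

View pics/s8.png

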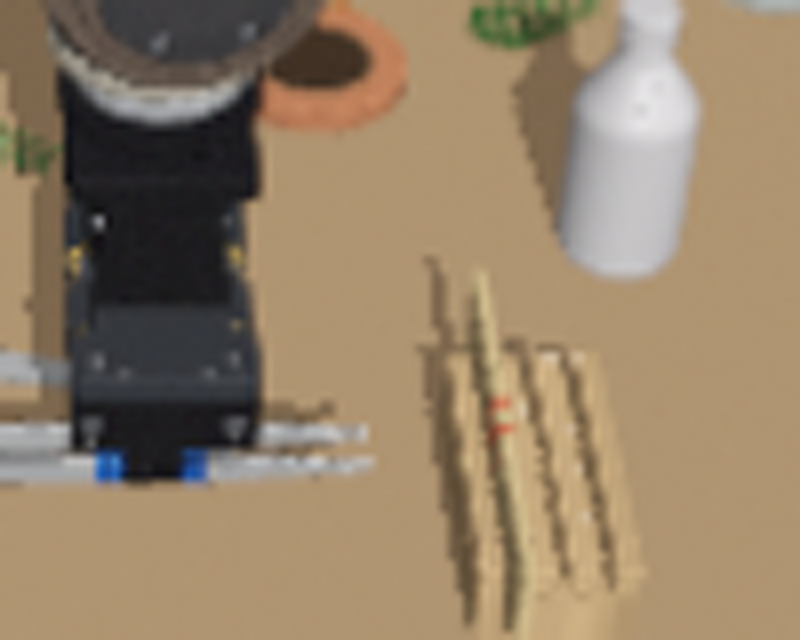

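View pics/t8.png

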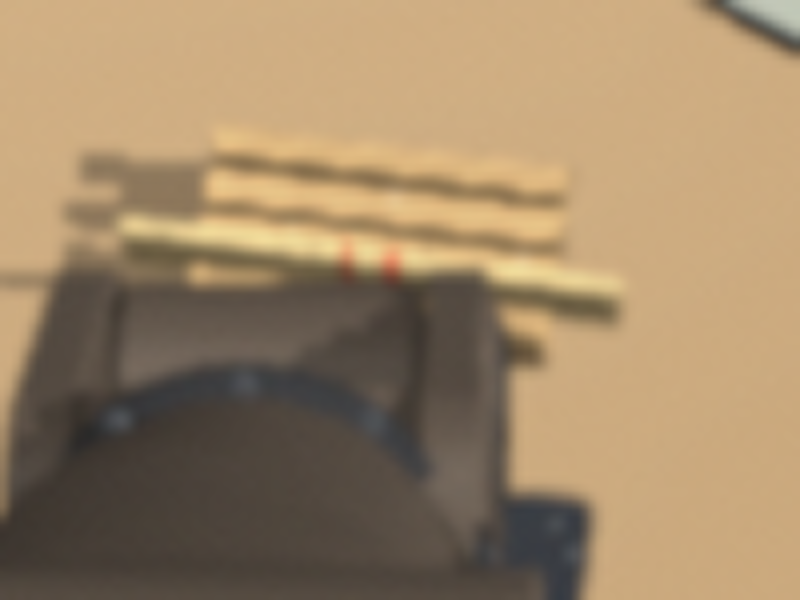

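```bash
python3 - <<'E'
from h import *
np.set_printoptions(precision=2,suppress=True,linewidth=180)
c=cam("side");I=c["image"].astype(int)
print("tips lum"); print(I[180:192,340:350].sum(2))
print("rule lum rows176-188"); print(I[174:190,353:372].sum(2))
print("R-G"); print((I[...,0]-I[...,1])[174:190,353:372])
z=env.state()["eef_pos"][2]-186.6; print("tip z",z)
tp=np.array([(300+368/8,130+433/8),(300+372/8,130+463/8)])
print("tips",onz(c,tp,z))
print("marks",onz(c,[(362.7+.5,179.8+.5),(362.9+.5,183.1+.5)],66))
E
```

```text
tips lum
[[343 362 437 436 438 438 436 436 436 438]
 [306 335 439 439 439 439 435 437 439 439]
 [416 420 435 437 436 436 437 439 437 439]
 [500 561 577 583 606 475 438 437 437 438]
 [451 492 519 532 517 464 438 438 440 436]
 [342 372 451 455 447 444 439 436 439 436]
 [417 420 438 438 439 439 439 436 439 436]
 [540 510 535 604 525 482 462 438 438 436]
 [510 554 504 534 535 467 455 439 440 439]
 [455 474 451 456 462 445 440 437 438 439]
 [439 439 439 436 438 436 439 439 439 436]
 [439 439 436 439 436 437 438 437 437 439]]
rule lum rows176-188
[[302 309 325 396 417 389 269 362 530 480 428 381 339 423 482 548 517 355 481]
 [306 305 344 453 475 440 246 342 494 476 490 435 308 381 504 531 496 314 435]
 [306 303 314 407 484 452 275 279 430 516 508 482 297 365 512 504 481 362 336]
 [303 305 291 352 483 451 289 295 443 533 512 483 326 372 522 498 498 438 278]
 [305 298 263 314 484 455 302 286 421 536 516 482 360 348 473 496 502 464 287]
 [305 301 257 316 498 475 436 260 341 490 480 499 446 314 405 492 504 480 298]
 [399 302 249 330 503 480 455 246 280 425 437 517 524 300 347 492 502 480 330]

[... 1109 characters left out ...]
8 27 21 23 26 29 29 28 25]
 [24 22 18 25 29 29 28 23 44 33 30 26 20 22 25 30 30 28 26]
 [26 21 19 22 29 29 29 22 30 19 22 28 27 23 27 29 29 30 28]
 [27 22 19 21 26 29 28 22 46 78 78 47 29 27 25 29 29 27 22]
 [26 23 19 20 24 29 28 28 50 42 33 30 29 29 23 27 29 28 26]
 [27 21 20 19 23 29 29 28 36 19 20 25 29 28 23 25 29 29 28]
 [26 22 21 18 24 29 29 28 21 23 21 23 28 29 28 25 29 29 27]
 [26 22 20 18 23 25 28 26 21 28 20 22 29 28 26 26 30 29 28]
 [27 26 21 17 22 27 29 30 32 18 19 21 29 29 29 26 30 30 27]
 [27 27 21 17 20 26 28 29 22 16 19 21 28 29 28 24 28 29 28]]
tip z 52.54119354891742
tips [[602.27  88.06  52.54]
 [600.73  70.36  52.54]]
marks [[657.07  85.49  66.  ]
 [654.42  69.94  66.  ]]
```

Call:
{"name": "jog_arm", "arguments": {"deltas": [-1, 1, 5, 0, 0, 0, 0.235, -1, 1, 10, 0, 0, 0, 0.235, -0.5, 0.7, 8, 0, 0, 0, 0.235, 0, 0, 4, 0, 0, 0, 0.235, 0, 0, 0, 0, 0, 0, 0.235]}}

```text
t: 9.3
eef_pos: [542.3, 88.7, 242.6]
tcp_rot: [-0.996, 1.569, -1.087]
ft_force: [-0.3, -0.2, -1.1]
opening: 0.234
```

```bash
cat > m.py <<'E'
from h import *
import sys
np.set_printoptions(precision=2,suppress=True,linewidth=180)
st=env.state();R=Rtool(st);g=st["eef_pos"]+R@[186.6,0,0];T=g+90*np.array([.996,-.09,0])
print("t",st["t"],"pos",st["eef_pos"],"op",st["opening"],"ft",st["ft_force"],"rot",delta(st["eef_pos"],Rdown(-.09))[1])
a=np.array([.996,-.09]);l=np.array([.09,.996]);d=T[:2]-[650,77.7];print("FK tipmid",T,"in front",-d@a,"side",d@l,"z",T[2])
c=cam("side");crop(c,320,150,390,205,11,sys.argv[1])
I=c["image"].astype(int);p=proj(c,T)[0];print("px",p);r,q=int(p[1]),int(p[0])
print(r-6,q-6);print(I[r-6:r+7,q-6:q+12].sum(2))
E
python3 m.py s9.png
```

```text
t 9.3 pos [542.33  88.72 242.64] op 0.2339336072876269 ft [-0.25 -0.24 -1.1 ] rot [-0.  0.  0.]
FK tipmid [632.15  80.27  56.04] in front 18.007750961671146 side 0.9549231208669117 z 56.04224196217416
px [355.65 184.25]
178 349
[[440 441 442 419 304 302 269 318 483 456 301 291 421 536 519 485 361 349]
 [368 439 440 420 307 300 255 314 500 479 436 261 345 495 483 502 448 319]
 [420 439 441 436 398 299 251 333 508 483 457 248 282 425 438 517 525 302]
 [474 484 513 601 469 332 248 341 516 481 455 274 325 485 515 525 553 315]
 [490 484 509 559 548 441 284 308 465 479 453 288 303 465 534 508 509 322]
 [347 384 458 469 463 349 251 285 394 480 457 293 255 349 430 470 498 436]
 [412 423 441 439 420 298 252 262 331 480 471 390 230 365 515 504 500 467]
 [475 476 546 559 577 368 406 236 307 479 461 355 228 358 537 515 503 480]
 [511 487 496 519 534 544 489 235 335 490 477 439 250 357 541 522 500 507]
 [473 454 403 457 445 401 348 235 358 523 478 459 272 319 491 531 497 495]
 [443 442 424 439 436 400 276 227 317 477 477 457 274 307 457 533 497 501]
 [440 439 439 439 442 420 290 231 271 397 475 458 294 311 451 534 500 485]
 [439 439 441 437 436 419 293 232 245 347 475 469 399 273 391 539 510 494]]
```

View pics/s9.png

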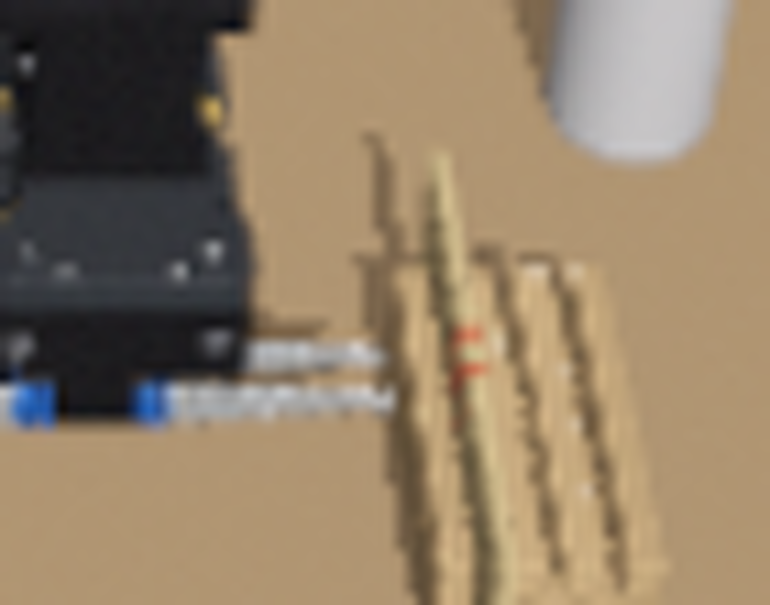

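Call:
{"name": "jog_arm", "arguments": {"deltas": [0.5, -0.7, 4, 0, 0, 0, 0.235, 0.5, -0.6, 4, 0, 0, 0, 0.235, 0, 0, 3, 0, 0, 0, 0.235, 0, 0, 0, 0, 0, 0, 0.235, 0, 0, 0, 0, 0, 0, 0.235]}}

```text
t: 9.98
eef_pos: [553.5, 86.2, 241.4]
tcp_rot: [-1.38, 1.569, -1.471]
ft_force: [-0.2, 0.6, -0.4]
opening: 0.234
```

```bash
python3 m.py s10.png
```

```text
t 9.975 pos [553.46  86.19 241.44] op 0.23445220509419926 ft [-0.19  0.62 -0.42] rot [-0.  0.  0.]
FK tipmid [643.13  77.74  54.84] in front 6.844782576022896 side -0.5747214947500922 z 54.84326672400229
px [359.12 184.8 ]
178 353
[[308 303 265 321 481 456 303 289 422 536 519 487 366 354 475 499 504 465]
 [309 302 257 318 503 479 437 259 345 495 485 502 447 316 410 495 506 482]
 [311 301 251 332 509 483 459 247 282 426 438 519 525 302 347 494 502 483]
 [321 260 248 342 516 481 458 274 326 485 513 526 553 318 346 509 498 490]
 [440 448 461 489 556 530 456 290 304 462 534 510 510 325 366 532 497 496]
 [461 477 401 425 470 470 458 293 256 347 431 472 499 435 358 481 495 517]
 [354 359 285 294 350 471 473 396 230 366 515 504 501 467 329 414 494 508]
 [390 256 265 238 305 480 461 353 232 361 537 517 502 480 305 356 488 499]
 [475 456 460 545 548 538 501 439 247 355 539 524 499 507 451 331 490 496]
 [479 454 415 448 465 479 454 464 270 319 492 531 501 495 388 352 511 496]
 [449 428 312 274 334 455 469 458 273 308 460 533 497 502 457 365 511 491]
 [440 421 293 228 275 400 475 462 297 306 455 535 505 486 408 350 455 487]
 [441 421 294 231 249 349 479 470 400 270 392 540 513 493 453 312 378 490]]
```

View pics/s10.png

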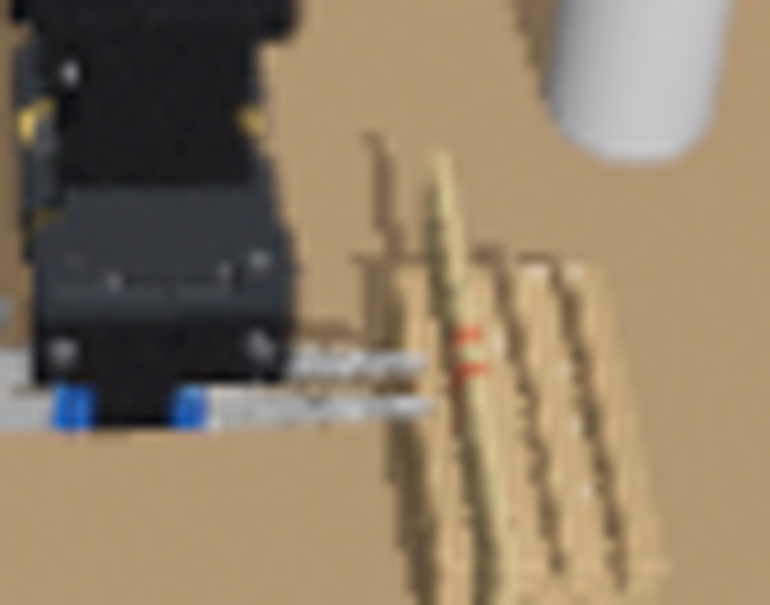

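Call:
{"name": "jog_arm", "arguments": {"deltas": [0, 1, 1, 0, 0, 0, 0.235, 0, 0, 0, 0, 0, 0, 0.235, 0, 0, 0, 0, 0, 0, 0.235, 0, 0, 0, 0, 0, 0, 0.235, 0, 0, 0, 0, 0, 0, 0.235]}}

```text
t: 10.65
eef_pos: [554.5, 87.3, 241.5]
tcp_rot: [-1.404, 1.569, -1.495]
ft_force: [-0.1, -0.1, -0.4]
opening: 0.234
```

```bash
python3 m.py s11.png; python3 - <<'E'
from h import *
c=cam("side");t=cam("top");crop(t,260,105,360,180,8,"t11.png")
M=np.array([650,77.7,0]);a=np.array([.996,-.09,0]);l=np.array([.09,.996,0])
for s in(1,-1): print("expected tip centre px",proj(c,M-7*a+s*9.25*l+[0,0,55]),"mark top",proj(c,M+2.5*a+s*8*l+[0,0,66]), "top cam mark",proj(t,M+2.5*a+s*8*l+[0,0,66]))
print(env.state()["qvel"])
E
```

```text
t 10.65 pos [554.46  87.26 241.52] op 0.23434498247066185 ft [-0.12 -0.12 -0.45] rot [-0.  0.  0.]
FK tipmid [644.13  78.81  54.92] in front 5.945398352155868 side 0.5804821689356564 z 54.91890198053946
px [359.36 184.54]
178 353
[[307 302 268 319 484 455 305 287 423 539 517 486 363 351 473 502 505 467]
 [310 298 257 318 501 479 438 260 345 492 484 501 447 317 409 496 505 480]
 [309 299 248 332 508 482 457 250 282 429 439 517 526 304 348 495 502 481]
 [340 297 298 364 511 476 455 277 324 485 516 527 553 315 343 509 498 489]
 [444 379 406 498 568 554 452 287 304 465 536 511 509 319 368 532 496 495]
 [450 392 334 386 447 467 456 292 255 348 432 473 498 433 359 480 495 517]
 [428 322 265 272 335 468 473 394 225 364 513 504 501 470 328 411 492 507]
 [378 372 287 282 320 469 455 356 232 359 539 516 502 480 304 354 489 498]
 [469 422 448 574 545 546 501 437 251 357 541 522 501 507 451 333 490 497]
 [470 398 365 429 440 495 487 462 275 317 492 531 499 495 388 356 509 495]
 [446 413 290 255 323 460 477 460 275 306 460 533 497 504 457 366 509 493]
 [442 420 292 230 272 400 479 459 295 309 454 536 503 486 407 350 457 490]
 [442 423 296 230 249 348 475 470 399 276 389 539 512 494 455 311 380 489]]
expected tip centre px [[358.73988653 182.7133652 ]] mark top [[362.02505433 180.39694824]] top cam mark [[303.57563531 135.74222062]]
expected tip centre px [[359.3799506  186.59880302]] mark top [[362.61252604 183.75332571]] top cam mark [[309.14481588 136.44252104]]
[ 0.00100277  0.00098076 -0.00021172 -0.00097992 -0.00314726  0.00066268]
```

View pics/s11.png

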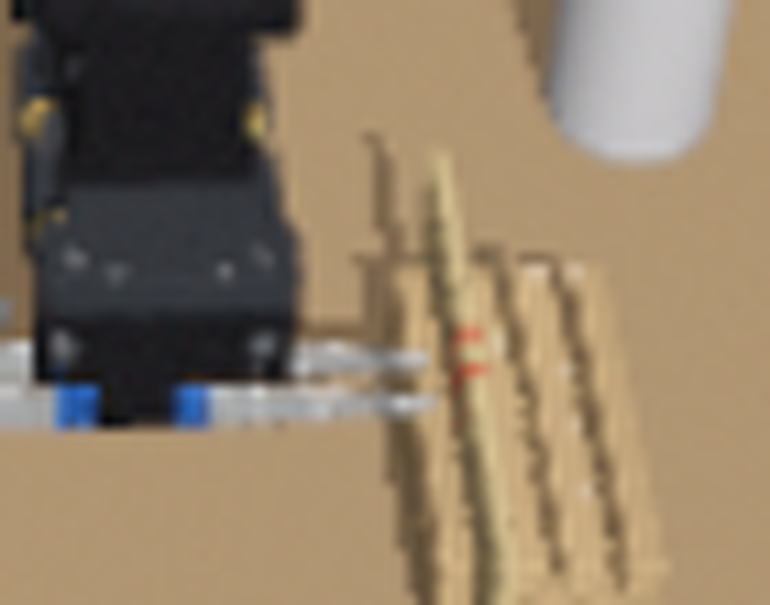

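View pics/t11.png

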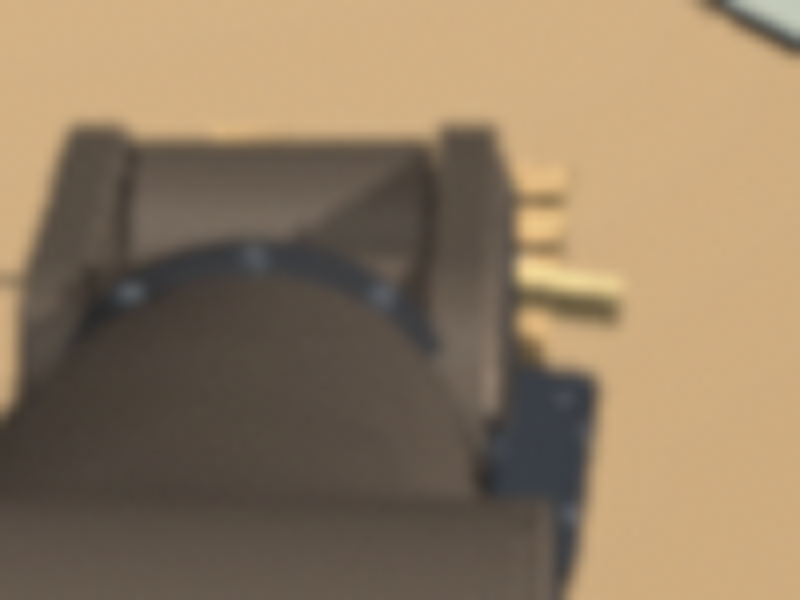

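```bash
python3 -c "
from cell import env
print(env.job_done()); s=env.state(); print(s['t'],s['eef_pos'],s['opening'])"
```

```text
the job is handed in; nothing more can be done
None
the job is handed in; nothing more can be done
```

The tweezers are still in the fingers, level and clear of everything, with the tips just in front of the two red lines. I handed the job in at t ≈ 10.8 s. It gives no verdict, so success is not confirmed.

**What I did:** I picked the rule stand at top-camera pixel (303,136). Of the three stands with a marked rule, it is the farthest from the base, at about 666 mm. The slotted rack at (270,63) is farther still, but it holds a hoop and has no rule. I gripped the blue pads from above, squeezed to opening 0.234, lifted, turned to match the rule's yaw of about −0.09 rad, and moved the tips up to the face.

**Last checks:**

| Quantity | Result | Target |
|---|---|---|
| Tip gap, from the opening (22.3 mm across the grips) | 16.0 mm | 16 ± 2.5 mm |
| Tip gap, four rough side-picture readings | 14.5 to 17 mm, mean about 15.8 mm | 16 ± 2.5 mm |
| Sideways offset of the tip midpoint | +0.6 mm from the arm pose, −0.4 mm from the picture | within 4 mm |
| Distance in front of the rule | 6 mm from the arm pose, roughly 7.5 mm from the picture | up to 14 mm |
| Tip height | 55 mm | 43 to 66 mm |
| Outside force on the tool | about 0.5 N, no contact with the rule seen | under 3 N |

**Disagreements and limits:**
- **Camera offset:** the two cameras disagreed by 1 to 2 mm on the rule's position until I allowed for a half-pixel offset.
- **Blocked view:** the arm hid the tips and red lines from the top camera at the end. The final checks rest on the side camera and the arm's own pose.

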